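Ready the small lathe: guard down, gear lever past first into second, switch on

ROBOT

A 6-joint arm with a two-finger parallel gripper is mounted at the origin on a cart in front of the work surface, level with it; the furniture and walls round the work are solid. World frame = base frame: x ahead of the robot, y to its left, z up, the work surface at z = 0. Lengths are in mm, angles in rad, forces in N, time in s.
With the tool pointing down it reaches from about 300 to 775 mm from the base axis. Payload 14.6 kg.
Tool frame: the origin (TCP) lies between the finger pads; the fingertips stand 8 mm ahead of it and the grasp point (between the pads) lies 11 mm behind it; z points along the fingers, y is the direction in which the jaws open and shut (so a half turn about z gives the same grasp; the last joint's range is limited). The gripper opens to 94 mm and grips with 3 to 60 N. Pads are 16 mm wide; open, the fingers measure 119 mm over their backs; the gripper's body (75 mm by 177 mm) begins 78 mm behind the grasp point.
Start: joints at [1.068, 0.3, 1.521, -0, 1.321, -0.067], TCP at [232.171, 498.584, 213.446] pointing down, gripper open.
Joint ranges: [-3.03, 3.03], [-0.79, 2.21], [0.23, 2.52], [-1.04, 4.18], [0, 3.07], [-2.55, 2.55]. Speed limits (rad/s): [2.22, 2.22, 2.57, 3.14, 3.14, 3.14].

INTERFACE

Orientations are given as [roll, pitch, yaw] about the fixed x, y, z axes, in that order (R = Rz(yaw) Ry(pitch) Rx(roll)).
In Python, from cell import manip, cams, models gives the robot as it stands. The module is installed in compiled form; this text tells all that it offers.
- The arm moves only by the shell command python3 -m pendant 'ROWS' [OPENING] [FORCE]. ROWS is JSON, a list that holds one entry, the list of rows, each a list of 4 numbers: the shift along the tool's x, y, z in cm, then the turn about the tool's z in rad. In form: [[[x, y, z, roll], ...]]. A call has 1 to 5 rows; each row is the pose to reach, as a shift and turn from the pose commanded when the call began, along the tool's axes at that moment; what a row does not reach only later rows make up. A row lasts 1/10 s, in which the tool goes at most 50 mm and 8.59 degrees, less where a joint would pass 70% of its speed; a pose out of reach is approached as far as the arm can. A call with a gripper value outside its range is refused whole. OPENING is the opening, from -1 (shut) to 1 (fully open), so that 0 is half open, set as the call begins (- or left out, the last holds). The fingers move at their own pace and stop on an object; FORCE is the grip in N (left out, the last holds). Time passes only in rows, so rows that repeat a pose let the fingers close. It gives the time, the measured TCP pose, the force and the opening at its end, in the units of the state.
- manip.read_state(): the state, without advancing time (a new reading comes with each control period).
- cams.camera(name): name is "side" or "top" or "wrist"; returns a dict with "frame" (400x640x3 uint8, red, green, blue), "K" (3x3 intrinsics, pixels), "D" ([k1, k2, p1, p2, k3] as OpenCV has them; the pictures are not rectified), "pose" (4x4, takes a point from camera to world coordinates). Camera axes: x right, y down, z forward; pixel columns grow to the right and rows downward; lengths in mm; the calibration is good to about 2 mm. A picture is of the moment at which its call begins. There is no depth.
- manip.sign_off(): hands the job in, once; it reports no verdict.
Trained networks look in the newest picture that a camera, given by its name, has taken for a name from the list of things; names that differ only in an ending like _2 or _b are one class to them, and where a whole thing is asked for, a point or a joint stands for the part that bears it (a point fixed in the world has none). Each returns a list of dicts, best first, with "score" (0 to 1); they miss things now and then, are a little off and sometimes report something else, mostly with a low value. They report only what shows in the picture. A call takes as long as a camera call.
- models.regions_of(camera, name): "pixels" (400x640 bool, what is visible of it) and "point" ([column, row] in pixels, amid what is visible of it).
The state is a dict: "clock": time; "joints": joint angles; "qd": joint speeds; "effort": joint torques, N m; "eef_pos": TCP position; "eef_rot": TCP orientation; "wrist_force": force on the tool from outside, world axes, zero at the start; "moment": the same for the moment, N m; "finger_gap": finger opening in mm.
Only numpy, scipy, OpenCV 4.12 (cv2) and the standard library are available. Lean on these libraries where they do the work, as an engineer would, in place of code of your own. Each camera call takes 0.05 s, during which the arm holds its last target.

TASK

The knob on the small lathe is ready for its fast polishing run. Swing the orange guard down over the chuck and push the red-balled gear lever from neutral past its first notch until it rests in second (the mark with two dots); only after both are done, press the green side of the rocker switch so that it stays on. Just push with the fingertips: do not pinch or force the lever, do not lift anything, and leave the things lying around the lathe where they are.

Things in the scene. Friction and masses are not known exactly. Their poses are not given: they have to be found in the camera images.
- lathe: White wood lathe, fixed on the stand, 360 mm long (y), 155 mm deep (x). Origin under the middle of its base, on the stand's top; its x points away from the operator, its y along the bed to the headstock (left), z up. From y = 30 to -20 mm the chuck, 60 mm across, axis 115 mm high at x = 0; then a wooden knob blank, the tool rest (116 mm high) and the tailstock (y = -205 to -125 mm, 155 mm high).
- headstock_top (a point): Point on the headstock's flat top, straight above the gear lever's pivot: x = 35 mm, y = 105 mm, z = 165 mm in the lathe's frame. A 3 mm gate plate lies on it. The headstock is a box from y = 30 to 180 mm and x = -75 to 80 mm; the flat top begins at x = -15 mm, in front of it a black panel slopes down at 25 degrees to 137 mm height at the front.
- gear (a joint): Gear lever angle, rad; pivot axis along the lathe's x, 15 mm below headstock_top. 0 = neutral (leans 0.36 rad to the lathe's +y; ring mark), 0.36 = first (upright; one dot), 0.72 = second (leans 0.36 rad to -y; two dots), hard stop 0.79, not to be pressed. Sprung notches hold it in each; 5 N along its path at the ball (level push: up to 15 N) moves it to the next. Past 0.57 it snaps into second.
- gear_ball (a point): Centre of the red ball, 24 mm across, at the end of the gear lever, 100 mm from its pivot: about 244 mm above the stand in neutral and second, 250 mm in first. Below it a bare rod 9 mm thick, with a 13 mm collar under the ball and a rubber boot that ends 28 mm from the pivot.
- guard (a joint): Angle of the orange chuck guard, rad: 0 = shut over the chuck, 1.8 = fully open, stood up and leaning back against its stop. It swings freely: pushed forward (to the lathe's -x) to below about 1.2 rad it falls shut by its own weight (0.12 kg); above about 1.4 rad it falls back open.
- guard_hinge (a point): Middle of the guard's hinge pin, along the lathe's y, at x = 56 mm, y = -2 mm, 135 mm above the stand. The guard is a curved orange plate 56 mm wide (y); shut, it is an arc of 58 mm radius about the chuck's axis, from the hinge over the top to the front. Stood up, its hollow side looks to the operator and its back bulges up to 45 mm behind the pin, 40 to 60 mm above it.
- guard_edge (a point): Middle of the guard's free edge, 126 mm from the hinge pin: at the operator's side when shut, about 125 mm above the hinge pin when open.
- power (a joint): Angle of the rocker switch, rad: 0 = off (green half stands up), 0.4 = on (green half pressed in). It snaps over halfway and stays; about 6 N on the green half.
- switch_green (a point): Top of the green half of the rocker switch on the sloping panel, 19 mm from its pivot. The rocker is 54 mm long along the lathe's y and 28 mm wide; the green half is the one toward the chuck (-y), the red one is at +y. The green end moves about 8 mm down, along the panel's normal, when pressed.
- switch_pivot (a point): Middle of the rocker switch, on its hinge axis, which runs up the slope of the panel; 8 mm under the middle of its face. It lies at x = -48 mm, y = 133 mm, z = 158 mm in the lathe's frame.
- stamp: Loose wooden hand stamp with a turned knob, 32 x 44 x 68 mm, in front of the bed; origin under its middle. To be left alone.
- marker: Loose white and black marker pen, 135 mm long, 17 mm thick, in front of the bed; origin under its middle. To be left alone.
- tin: Loose open blue tin of copper tacks, 55 mm across, 21 mm high, behind the bed; origin under its middle. To be left alone.
- oval_box: Loose reddish oval bent-wood box with its lid on, 64 x 86 x 42 mm, behind the headstock; origin under its middle. To be left alone.

How it is judged (in metres and radians):
On the way, in this order (a step that is already met when the one before it is completed fails the run):
1. the guard is shut over the chuck and the gear lever rests in second, the switch still off (value of joint guard below 0.12 rad and value of joint gear above 0.65 rad and value of joint power below 0.1 rad), for 0.3 s.
2. the rocker switch is on (value of joint power above 0.32 rad), for 0.3 s.
At the end, for the whole second after the job is handed in: The guard is shut (within 0.12 rad), the gear lever rests in second (at least 0.65 rad), the rocker switch is on (at least 0.32 rad), and the stamp, marker, tin and oval box are within 30 mm of where they began (value of joint guard below 0.12 rad and value of joint gear above 0.65 rad and value of joint power above 0.32 rad and distance of each of stamp, marker, tin, oval_box from where it was at the start of the episode below 0.03 m); the robot touches nothing.
It fails at once if the switch is turned on before the guard is shut and the lever is in second (value of joint power above 0.25 rad and (value of joint gear below 0.6 rad or value of joint guard above 0.25 rad)).
It fails at once if the gear lever is pinched or forced: more than 30 N between the fingers and the lever while it stands still, or more than 70 N at any time (contact force between the fingers and gear above 70 N or (contact force between the fingers and gear above 30 N and velocity of joint gear between -0.15 and 0.15 rad/s)).
It fails at once if one of the things around the lathe is lifted or shoved away (moved more than 30 mm) (distance of any of stamp, marker, tin, oval_box from where it was at the start of the episode above 0.03 m).
It also fails if it takes over 54 s, if anything falls off the work surface, if the arm or the gripper's body presses on something with over 40 N, if the wrist force passes 120 N, or if a joint passes its speed limit or range.

## Working session

There is one attempt and no reset: what is moved stays moved. The work goes in short steps, Python scripts to look and compute and a shell command to move; the robot and the scene stay as the last step left them, time stands still between calls to the robot, and variables do not carry over. Pictures are saved under pics/ and viewed, and the job is handed in when it is done.

```bash
mkdir -p pics; ls
python3 - <<'E'
from cell import manip,cams
import cv2
print(manip.read_state())
for n in ["side","top","wrist"]:
    c=cams.camera(n); cv2.imwrite(f"pics/{n}0.png",c["frame"][:,:,::-1]); print(n,c["K"],c["D"],c["pose"])
E
```

```text
pics
{'clock': 0.0, 'joints': array([ 1.06838720e+00,  3.00469978e-01,  1.52159937e+00, -2.63504616e-05,
        1.32071261e+00, -6.66201820e-02]), 'qd': array([-0.00125568, -0.0005516 , -0.00051315,  0.00161357, -0.00061658,
        0.00017879]), 'effort': array([ 2.69125208e-03, -5.31788313e+01, -3.52749753e+01,  7.09518464e-02,
        2.42085446e-02, -1.11345917e-04]), 'eef_pos': array([232.05998157, 498.35379892, 212.87920791]), 'eef_rot': array([-3.14040428e+00, -5.37069664e-05,  2.70581021e+00]), 'wrist_force': array([ 0.85841151, -0.5384477 ,  0.36341189]), 'moment': array([ 0.00882544, -0.00320659,  0.05720718]), 'finger_gap': 93.98296308374815}
side [[396.32501992   0.         316.08936078]
 [  0.         396.32501992 199.34496134]
 [  0.           0.           1.        ]] [0.0248267 0.        0.        0.        0.       ] [[ 9.30721650e-01 -1.96574675e-01  3.08408184e-01  3.05808585e+02]
 [-3.65061707e-01 -5.50231570e-01  7.50982802e-01 -7.00289605e+02]
 [ 2.20717194e-02 -8.11543971e-01 -5.83874321e-01  6.49112947e+02]
 [ 0.00000000e+00  0.00000000e+00  0.00000000e+00  1
[... 257 characters left out ...]
58314170e+02]
 [-9.95706277e-01 -8.97037187e-02  2.28528379e-02 -7.17564765e+01]
 [-4.43868704e-03 -2.00323344e-01 -9.79719784e-01  1.19798980e+03]
 [ 0.00000000e+00  0.00000000e+00  0.00000000e+00  1.00000000e+00]]
wrist [[303.49893643   0.         316.95367822]
 [  0.         303.49893643 204.34555672]
 [  0.           0.           1.        ]] [-3.55058395e-05  0.00000000e+00  0.00000000e+00  0.00000000e+00
  0.00000000e+00] [[ 4.22007296e-01  8.70073755e-01  2.54718477e-01  1.56102304e+02]
 [ 9.06592039e-01 -4.04745689e-01 -1.19464650e-01  5.33739010e+02]
 [-8.46851058e-04  2.81340698e-01 -9.59607573e-01  3.83490606e+02]
 [ 0.00000000e+00  0.00000000e+00  0.00000000e+00  1.00000000e+00]]
```

View pics/side0.png

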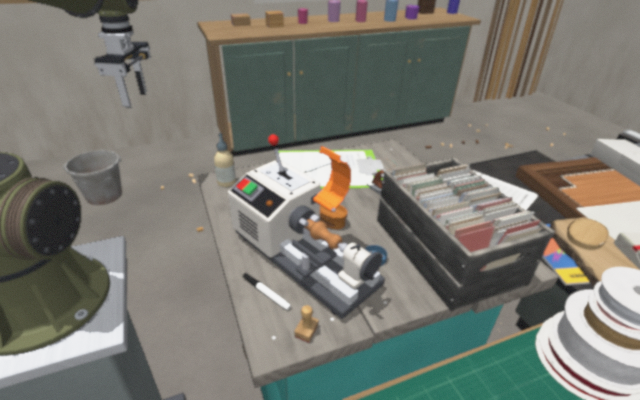

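View pics/top0.png

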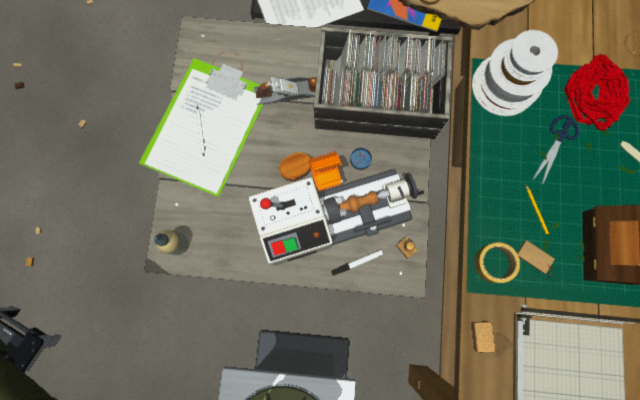

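View pics/wrist0.png

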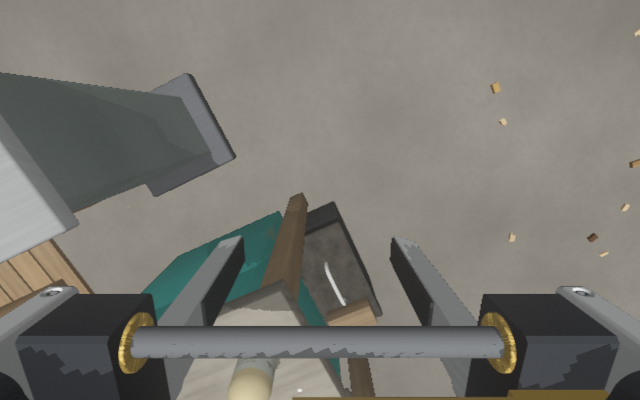

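Run:
```python
from cell import manip,cams,models
import cv2,numpy as np
cs=cams.camera("side"); ct=cams.camera("top")
for cam in ["side","top"]:
  for n in ["lathe","gear_ball","guard","guard_edge","switch_green","stamp","marker","tin","oval_box"]:
    r=models.regions_of(cam,n)
    for d in r[:2]:
        p=d["pixels"]; ys,xs=np.nonzero(p)
        print(cam,n,round(d["score"],2),np.round(d["point"],1),len(xs),xs.min(),xs.max(),ys.min(),ys.max(),xs.mean().round(1),ys.mean().round(1))
f=cs["frame"][120:320,210:400,::-1]; cv2.imwrite("pics/side1.png",cv2.resize(f,None,fx=3,fy=3,interpolation=cv2.INTER_CUBIC))
f=ct["frame"][135:275,235:435,::-1]; cv2.imwrite("pics/top1.png",cv2.resize(f,None,fx=4,fy=4,interpolation=cv2.INTER_CUBIC))
```

```text
side lathe 0.72 [379.4 248.8] 185 366 387 245 264 378.2 251.4
side lathe 0.61 [304.3 228.6] 13753 228 384 135 318 304.7 230.7
side gear_ball 0.68 [273.7 146.7] 182 269 286 135 175 277.0 152.2
side guard 0.8 [334.5 184.1] 1255 314 351 147 210 335.0 181.6
side guard_edge 0.91 [334.9 182.3] 1238 315 351 147 209 334.9 181.9
side switch_green 0.69 [243.4 184.7] 262 237 258 179 196 247.5 187.0
side switch_green 0.54 [334.5 184.5] 1310 315 352 147 209 335.0 181.9
side stamp 0.75 [307.1 324.2] 468 297 317 306 340 306.7 324.2
side marker 0.77 [269.9 291.7] 418 243 290 273 309 266.7 291.1
side tin 0.62 [378.5 247.5] 182 366 387 244 264 377.7 250.4
side oval_box 0.84 [337.  217.8] 511 320 347 205 229 334.1 217.2
top lathe 0.77 [323.5 210.3] 10696 249 422 152 264 327.7 209.4
top lathe 0.4 [268.2 206. ] 187 260 285 198 208 271.4 203.7
top gear_ball 0.54 [273.2 204.2] 216 260 286 198 209 272.4 204.1
top guard 0.57 [327.5 170.8] 907 309 340 152 189 325.6 169.8
top guard_edge 0.8 [325.7 170.6] 933 308 341 152 189 325.5 169.8
top switch_green 0.71 [285.7 246.6] 312 272 297 237 253 284.6 245.2
top stamp 0.55 [407.6 246.3] 255 396 416 238 256 406.4 246.8
top marker 0.65 [358.3 156.5] 418 350 372 146 169 360.6 157.5
top marker 0.64 [357.3 264.9] 302 331 381 251 274 356.2 262.0
top tin 0.72 [356.8 159.4] 369 349 371 148 169 359.9 158.1
top tin 0.48 [357.4 265.4] 286 332 381 251 273 356.1 262.1
top oval_box 0.91 [294.3 167. ] 688 279 310 152 180 294.6 165.9
top oval_box 0.72 [285.8 244. ] 300 272 297 237 253 284.6 245.1
```

View pics/side1.png

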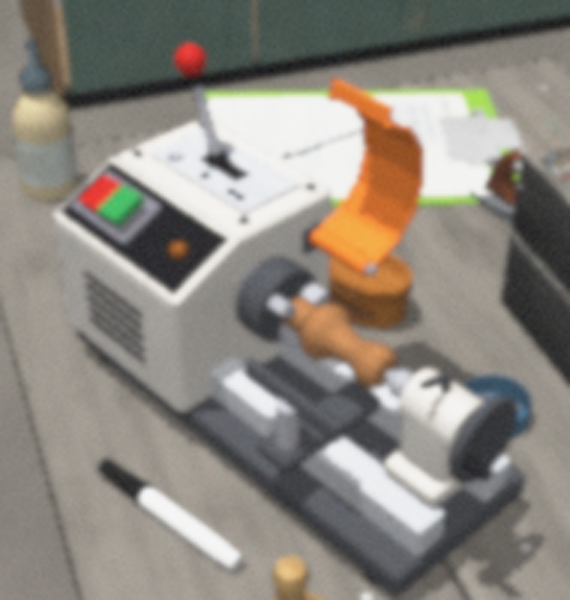

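View pics/top1.png

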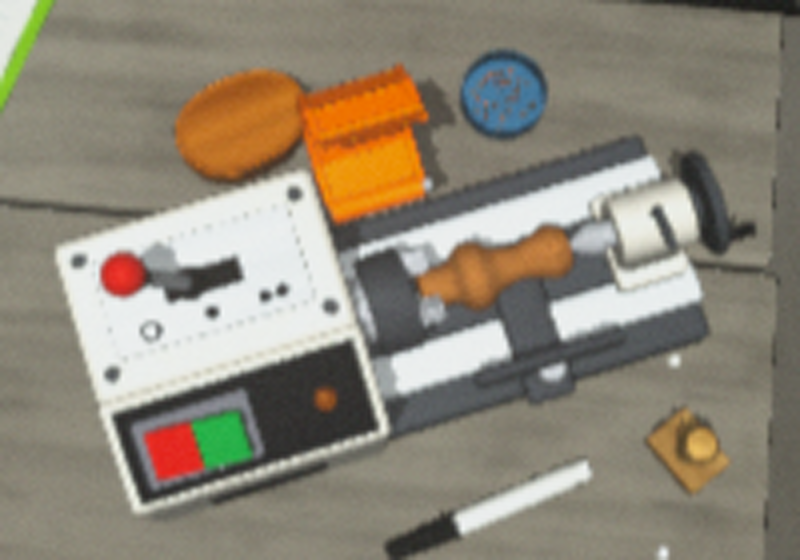

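```bash
cat > h.py <<'E'
import numpy as np,cv2
from scipy.optimize import least_squares
def proj(c,P):
    T=np.linalg.inv(c["pose"]); r,_=cv2.Rodrigues(T[:3,:3])
    return cv2.projectPoints(np.float64(P).reshape(-1,1,3),r,T[:3,3],c["K"],np.float64(c["D"]))[0].reshape(-1,2)
def tri(cs,ps,x0=(400,0,100)):
    s=least_squares(lambda X:np.concatenate([proj(c,X)[0]-p for c,p in zip(cs,ps)]),x0)
    return s.x,np.sqrt(np.mean(s.fun**2))
E
python3 - <<'E'
from h import *
from cell import cams
cs=cams.camera("side"); ct=cams.camera("top")
s,c=np.sin(.36)*100,np.cos(.36)*100
L={'ball':(35,105+s,150+c),'rock':(-48-8*np.sin(np.radians(25)),133,158+8*np.cos(np.radians(25))),'BL':(80,180,165),'BR':(80,30,165),'FL':(-75,180,137),'FR':(-75,30,137),'MR':(-15,30,165),'bed':(-77,-180,0)}
S={'ball':(273.2,139.5),'rock':(246.5,186.5),'FL':(230,191.7),'FR':(267.3,220.7),'BR':(318.3,183.3),'BL':(276.7,159.3),'MR':(285,200),'bed':(341.7,317.3)}
Tp={'ball':(266,203.2),'rock':(284.8,246.5),'BL':(249.2,197),'BR':(311,177.5),'FL':(270,263.2),'FR':(332,242.5)}
def W(x,P):
    a=x[3];P=np.atleast_2d(P);R=np.array([[np.cos(a),-np.sin(a),0],[np.sin(a),np.cos(a),0],[0,0,1]])
    return P@R.T+x[:3]
def res(x):
    return np.concatenate([(proj(cs,W(x,[L[k] for k in S]))-np.array(list(S.values()))).ravel(),(proj(ct,W(x,[L[k] for k in Tp]))-np.array(list(Tp.values()))).ravel()])
f=least_squares(res,[400,0,0,.2],loss='soft_l1')
print(f.x); print(np.round(res(f.x).reshape(-1,2),1).tolist())
for k in S:
    if k in Tp: print(k,tri([cs,ct],[S[k],Tp[k]]),W(f.x,L[k]))
for n,p in {'hinge':(56,-2,135),'edge_open':(56-126*np.sin(0),-2,260)}.items(): 
    w=W(f.x,p);print(n,w,proj(cs,w),proj(ct,w))
# loose objects
for n,ps,pt in [('stamp',(306.7,324.2),(406.4,246.8)),('marker',(266.7,291.1),(356.2,262)),('tin',(377.7,250.4),(359.9,158.1)),('oval',(334.1,217.2),(294.6,165.9)),('bottle',(223,165),(167,241))]:
    X,e=tri([cs,ct],[ps,pt]);print(n,X.round(),e)
E
```

```text
[538.29212438 -74.69109607  -4.58334744 -49.84538419]
[[-0.6, 1.0], [-0.4, -0.3], [-4.0, 0.5], [1.5, 1.5], [3.1, -1.0], [0.7, -1.3], [5.1, -0.6], [-1.1, 8.7], [-0.6, 0.7], [0.2, -0.2], [-2.6, -0.2], [-0.0, -2.0], [-0.9, 1.3], [1.4, 0.0]]
ball (array([514.16545215,  66.15101399, 242.12442703]), np.float64(0.005657946553940436)) [[513.05705559  67.61815014 239.00633493]]
rock (array([437.38720657,  26.30523741, 159.28955009]), np.float64(0.18493923857354483)) [[437.13473644  25.78867547 160.66711486]]
FL (array([402.17241271,  57.1021045 , 133.01265896]), np.float64(0.9308629846936771)) [[396.40042779  59.06893697 132.41665256]]
FR (array([456.26332844, -74.6075309 , 134.41786551]), np.float64(0.2782406268687609)) [[457.57795406 -77.88839317 132.41665256]]
BR (array([593.20822927, -14.75933682, 159.45289618]), np.float64(0.46906309764197995)) [[599.10052854 -14.67161603 160.41665256]]
BL (array([536.36666844, 116.7947011 , 160.4430932 ]), np.float64(0.5265104197162409)) [[537.92300227 122.28571411 160.41665256]]
hinge [[590.23856132 -53.67758399 130.41665256]] [[323.88023783 203.52768719]] [[327.9940859  183.74975046]]
edge_open [[590.23856132 -53.67758399 255.41665256]] [[325.95284642 153.83586766]] [[328.1726073  170.64251881]]
stamp [ 475. -258.   17.] 0.08688397176657896
marker [ 428. -139.    0.] 0.3226602653104367
tin [ 693. -128.   21.] 1.4057487856265454
oval [659.  38.   5.] 0.6433911636585179
bottle [431. 319.  51.] 0.400790482748333
```

```bash
cat >> h.py <<'E'
A=0.42
O=np.array([538.3,-74.7,-3.])
def l2w(p): 
    c,s=np.cos(A),np.sin(A); return np.array([c*p[0]-s*p[1],s*p[0]+c*p[1],p[2]])+O
def w2l(w):
    d=np.array(w)-O;c,s=np.cos(A),np.sin(A); return np.array([c*d[0]+s*d[1],-s*d[0]+c*d[1],d[2]])
def st():
    from cell import manip
    from scipy.spatial.transform import Rotation as R
    q=manip.read_state();Rm=R.from_euler('xyz',q['eef_rot']).as_matrix();return q,Rm
def to(world,yaw=A):
    q,Rm=st();d=Rm.T@(np.array(world)-q['eef_pos'])/10
    turn=-(yaw-q['eef_rot'][2])
    print('t',q['clock'].__round__(2),'pos',q['eef_pos'].round(1),'lathe',w2l(q['eef_pos']).round(1),'rot',q['eef_rot'].round(3),'F',q['wrist_force'].round(1),'j',q['joints'].round(2))
    print('shift cm',d.round(2),'turn',round(turn,3))
E
python3 -m pendant '[[[-3,-1.8,-0.5,0.15],[-6,-3.6,-1,0.3],[-9,-5.4,-1.5,0.45],[-12,-7.2,-2,0.6],[-15,-9,-2.5,0.75]]]' -1
python3 -c "
from h import *
to(l2w((35,182,243)))"
```

```text
clock: 1.75
eef_pos: [330.7, 352.5, 238.8]
eef_rot: [3.141, -0.0, 1.95]
wrist_force: [0.6, 0.1, -0.5]
finger_gap: 57.5
t 1.75 pos [330.7 352.5 238.8] lathe [-15.4 474.7 241.8] rot [ 3.141 -0.     1.95 ] F [ 0.6  0.1 -0.5] j [ 0.74  0.13  1.67 -0.    1.34  0.36]
shift cm [-29.04   6.23  -0.12] turn 1.53
```

```bash
python3 -m pendant '[[[-3.5,0.7,0,0.15],[-7,1.4,0,0.3],[-10.5,2.1,0,0.45],[-14,2.8,0,0.6],[-17.5,3.5,0,0.75]]]'
python3 -c "
from h import *
to(l2w((35,182,243)))"
```

```text
clock: 2.25
eef_pos: [428.9, 203.3, 238.6]
eef_rot: [3.141, -0.0, 1.2]
wrist_force: [1.4, -0.2, 0.2]
finger_gap: 17.1
t 2.25 pos [428.9 203.3 238.6] lathe [ 13.5 298.4 241.6] rot [ 3.141 -0.     1.2  ] F [ 1.4 -0.2  0.2] j [0.37 0.11 1.69 0.   1.34 0.74]
shift cm [-6.66  9.79 -0.14] turn 0.78
```

```bash
python3 -m pendant '[[[-1.3,1.9,0,0.15],[-2.6,3.8,0,0.3],[-3.9,5.7,0,0.45],[-5.2,7.6,0,0.6],[-6.6,9.7,0,0.75]]]'
python3 - <<'E'
from h import *
from cell import cams
import cv2
to(l2w((35,182,243)))
for n,b in [("side",(120,320,210,400)),("top",(135,275,235,435))]:
    f=cams.camera(n)["frame"][b[0]:b[1],b[2]:b[3],::-1]; cv2.imwrite(f"pics/{n}2.png",cv2.resize(f,None,fx=3,fy=3,interpolation=cv2.INTER_CUBIC))
cv2.imwrite("pics/wrist2.png",cams.camera("wrist")["frame"][:,:,::-1])
E
```

```text
clock: 2.75
eef_pos: [495.8, 107.6, 238.5]
eef_rot: [3.142, -0.0, 0.45]
wrist_force: [0.2, 0.1, -1.0]
finger_gap: 0.3
t 2.75 pos [495.8 107.6 238.5] lathe [ 35.5 183.8 241.5] rot [ 3.142 -0.     0.45 ] F [ 0.2  0.1 -1. ] j [0.14 0.18 1.6  0.   1.35 1.26]
shift cm [-0.06  0.17 -0.15] turn 0.03
```

View pics/side2.png

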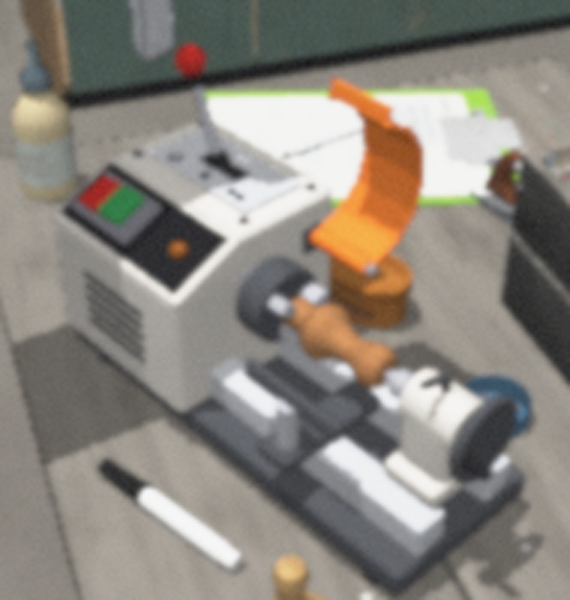

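View pics/top2.png

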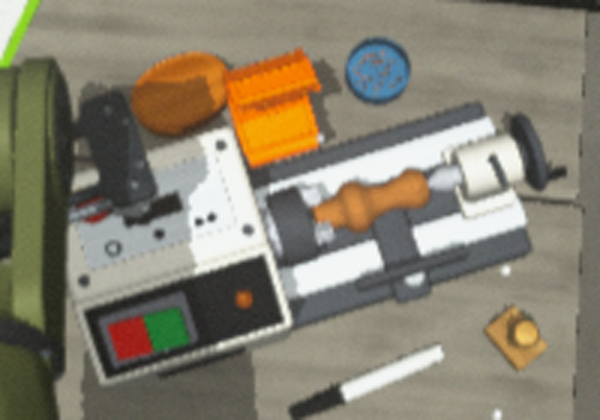

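View pics/wrist2.png

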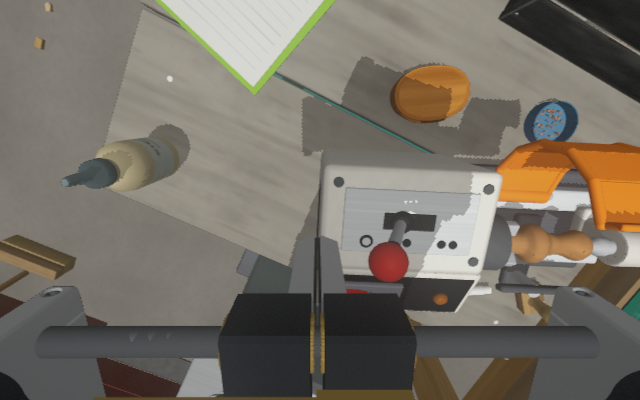

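Run:
```python
from h import *
from cell import cams
cs=cams.camera("side");cw=cams.camera("wrist")
X,e=tri([cs,cw],[(273.2,139.5),(388.5,262.5)]);print(X,e,w2l(X))
to(X+[0,0,0])
```

```text
[510.63284115  68.2963111  242.28807537] 0.9482118780200883 [ 33.04566385 141.8499234  245.28807537]
t 3.0 pos [495.1 108.7 238.4] lathe [ 35.3 185.1 241.4] rot [-3.141  0.     0.458] F [-0.2 -0.7 -0.1] j [0.14 0.18 1.61 0.   1.35 1.26]
shift cm [-0.39  4.31 -0.39] turn 0.038
```

```bash
python3 -m pendant '[[[-0.1,0.6,0,0.038],[-0.2,1.0,0,0.038],[-0.2,1.4,0,0.038],[-0.2,1.8,0,0.038],[-0.2,2.2,0,0.038]]]'
python3 -m pendant '[[[0,0.5,0,0],[0,1,0,0],[0,1.5,0,0],[0,2,0,0],[0,2.4,0,0]]]'
python3 - <<'E'
from h import *
from cell import cams
to(l2w((33,101,241.4)))
b=(120,320,210,400)
f=cams.camera("side")["frame"][b[0]:b[1],b[2]:b[3],::-1]; cv2.imwrite("pics/side3.png",cv2.resize(f,None,fx=3,fy=3,interpolation=cv2.INTER_CUBIC))
E
```

```text
clock: 3.5
eef_pos: [503.3, 87.8, 238.6]
eef_rot: [-3.141, -0.0, 0.418]
wrist_force: [-7.4, 10.2, 9.1]
finger_gap: 0.5
clock: 4.0
eef_pos: [513.1, 65.2, 238.2]
eef_rot: [3.141, 0.0, 0.418]
wrist_force: [-0.7, -0.3, -0.3]
finger_gap: 0.4
t 4.0 pos [513.1  65.2 238.2] lathe [ 34.1 138.  241.2] rot [3.141 0.    0.418] F [-0.7 -0.3 -0.3] j [ 0.06  0.21  1.58 -0.    1.36  1.21]
shift cm [-0.1   3.7  -0.01] turn -0.002
```

View pics/side3.png

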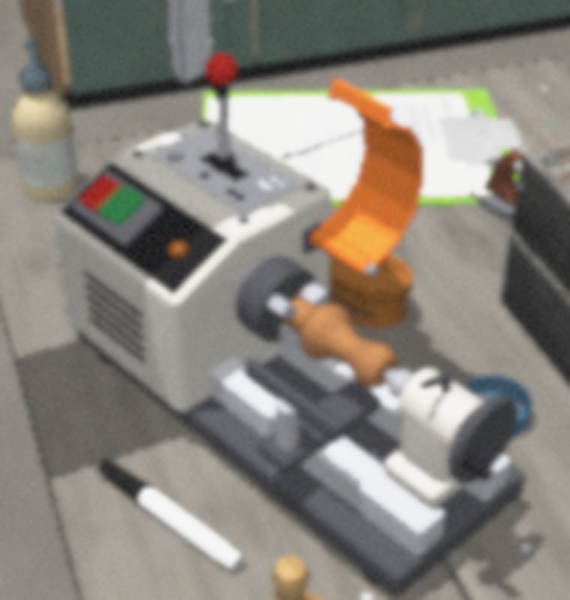

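```bash
python3 -m pendant '[[[0,0.5,0,0],[0,1,0,0],[0,1.5,0,0],[0,1.9,0,0],[0,2.3,0,0]]]'
python3 -m pendant '[[[0,0.3,0,0],[0,0.6,0,0],[0,0.9,0,0],[0,1.2,0,0],[0,1.2,0,0]]]'
python3 - <<'E'
from h import *
from cell import cams
to(l2w((33,101,241.4)))
b=(120,320,210,400)
f=cams.camera("side")["frame"][b[0]:b[1],b[2]:b[3],::-1]; cv2.imwrite("pics/side4.png",cv2.resize(f,None,fx=3,fy=3,interpolation=cv2.INTER_CUBIC))
E
```

```text
clock: 4.55
eef_pos: [522.5, 44.5, 238.6]
eef_rot: [3.142, -0.0, 0.418]
wrist_force: [-0.7, 1.4, 1.3]
finger_gap: 0.3
clock: 5.05
eef_pos: [527.3, 33.4, 238.4]
eef_rot: [3.142, 0.0, 0.417]
wrist_force: [-0.4, -0.5, -0.4]
finger_gap: 0.5
t 5.05 pos [527.3  33.4 238.4] lathe [ 34.1 103.2 241.4] rot [3.142 0.    0.417] F [-0.4 -0.5 -0.4] j [-0.01  0.23  1.55 -0.    1.36  1.15]
shift cm [-0.11  0.22 -0.  ] turn -0.003
```

View pics/side4.png

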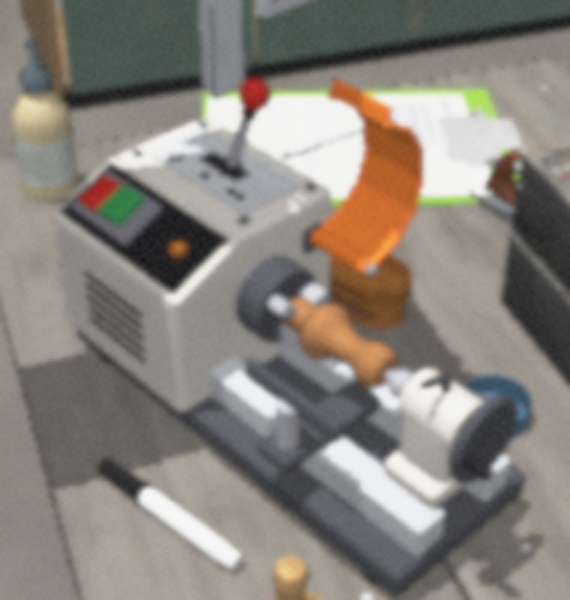

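```bash
python3 - <<'E'
from h import *
from cell import cams
c=cams.camera("side")
for g in (.5,.6,.65,.72,.79):
    t=.36-g; w=l2w((35,105+100*np.sin(t),150+100*np.cos(t)));print(g,(proj(c,w)[0]-[210,120])*3)
E
python3 -m pendant '[[[2,-0.3,0,0],[4.5,-0.3,0,0],[7,-0.3,0,0],[9,0,0,0],[9,0,0,0]]]'
python3 -c "
from h import *
to(l2w((126,-2,241.4)))"
```

```text
0.5 [232.37013275  76.2545251 ]
0.6 [241.73207365  83.42419203]
0.65 [246.37641134  87.45286797]
0.72 [252.80104645  93.56427655]
0.79 [259.09863285 100.19512354]
clock: 5.65
eef_pos: [610.5, 71.0, 237.6]
eef_rot: [-3.141, 0.001, 0.419]
wrist_force: [-0.9, -0.2, 0.4]
finger_gap: 0.2
t 5.65 pos [610.5  71.  237.6] lathe [125.4 103.6 240.6] rot [-3.141e+00  1.000e-03  4.190e-01] F [-0.9 -0.2  0.4] j [0.06 0.43 1.29 0.   1.42 1.21]
shift cm [ 0.08 10.56 -0.08] turn -0.001
```

Lever sits at 0.72 (ball at pixel (254,92), predicted (253,94)). Now behind the guard.

```bash
python3 -m pendant '[[[0.3,2,0,0],[0.3,4,0,0],[0.3,6.5,0,0],[0.3,8.5,0,0],[0.3,10.5,0,0]]]'
python3 - <<'E'
from h import *
from cell import cams
to(l2w((-20,-2,241.4)))
b=(120,320,210,400)
f=cams.camera("side")["frame"][b[0]:b[1],b[2]:b[3],::-1]; cv2.imwrite("pics/side5.png",cv2.resize(f,None,fx=3,fy=3,interpolation=cv2.INTER_CUBIC))
cv2.imwrite("pics/wrist5.png",cams.camera("wrist")["frame"][:,:,::-1])
E
```

```text
clock: 6.15
eef_pos: [655.0, -26.2, 238.6]
eef_rot: [3.142, -0.0, 0.417]
wrist_force: [0.2, 0.1, -0.3]
finger_gap: 0.3
t 6.15 pos [655.  -26.2 238.6] lathe [126.3  -3.3 241.6] rot [ 3.142 -0.     0.417] F [ 0.2  0.1 -0.3] j [-0.1   0.53  1.15 -0.    1.47  1.06]
shift cm [-14.63  -0.08   0.02] turn -0.003
```

View pics/side5.png

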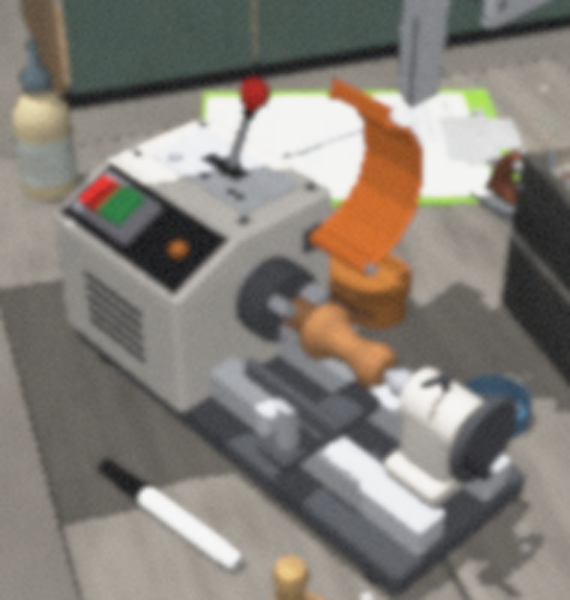

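View pics/wrist5.png

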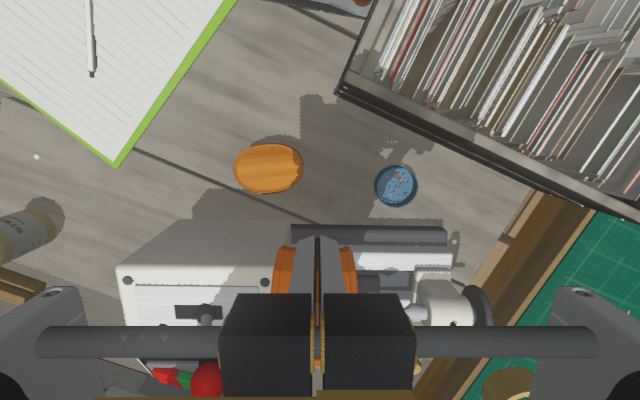

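```bash
python3 -m pendant '[[[-1.5,0,0,0],[-3.5,0,0,0],[-5.5,0,0,0],[-7.5,0,0,0],[-9.5,0,0,0]]]'
python3 -m pendant '[[[-1.5,0,0,0],[-3,0,0,0],[-4,0,0,0],[-4,0,0,0],[-4,0,0,0]]]'
python3 - <<'E'
from h import *
from cell import cams
to(l2w((-20,-2,241.4)))
b=(120,320,210,400)
f=cams.camera("side")["frame"][b[0]:b[1],b[2]:b[3],::-1]; cv2.imwrite("pics/side6.png",cv2.resize(f,None,fx=3,fy=3,interpolation=cv2.INTER_CUBIC))
E
```

```text
clock: 6.75
eef_pos: [567.6, -62.5, 241.0]
eef_rot: [3.14, -0.004, 0.419]
wrist_force: [-0.3, 0.5, 0.0]
finger_gap: 0.5
clock: 7.25
eef_pos: [531.6, -79.0, 238.6]
eef_rot: [3.141, -0.0, 0.418]
wrist_force: [1.1, -0.8, -0.8]
finger_gap: 0.4
t 7.25 pos [531.6 -79.  238.6] lathe [ -7.9  -1.2 241.6] rot [ 3.141 -0.     0.418] F [ 1.1 -0.8 -0.8] j [-0.22  0.25  1.52  0.    1.37  0.94]
shift cm [-1.21  0.08  0.02] turn -0.002
```

View pics/side6.png

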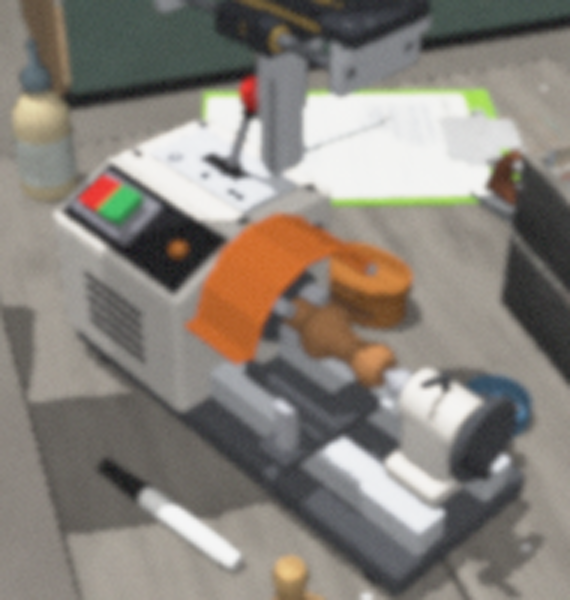

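```bash
python3 -m pendant '[[[-2,0,0,0],[-4,0,0,0],[-5,-2,0,0],[-5,-4,0,0],[-5,-6,0,0]]]'
python3 -m pendant '[[[0,-2.5,0.5,0],[0,-4,1,0],[0,-5.1,1.5,0],[0,-5.1,2,0],[0,-5.1,2,0]]]'
python3 - <<'E'
from h import *
from cell import cams
to(l2w((-58,110,241.4)))
for n,b in [("side",(120,320,210,400)),("top",(135,275,235,435))]:
    f=cams.camera(n)["frame"][b[0]:b[1],b[2]:b[3],::-1]; cv2.imwrite(f"pics/{n}7.png",cv2.resize(f,None,fx=3,fy=3,interpolation=cv2.INTER_CUBIC))
cv2.imwrite("pics/wrist7.png",cams.camera("wrist")["frame"][:,:,::-1])
E
```

```text
clock: 7.8
eef_pos: [461.3, -44.0, 238.4]
eef_rot: [-3.141, -0.0, 0.417]
wrist_force: [0.1, 0.6, 0.5]
finger_gap: 0.3
clock: 8.3
eef_pos: [440.7, 1.7, 217.7]
eef_rot: [-3.141, 0.001, 0.418]
wrist_force: [-0.1, -0.7, 0.8]
finger_gap: 0.5
t 8.3 pos [440.7   1.7 217.7] lathe [-57.9 109.6 220.7] rot [-3.141e+00  1.000e-03  4.180e-01] F [-0.1 -0.7  0.8] j [-0.08  0.05  1.8  -0.    1.29  1.07]
shift cm [-0.01 -0.04 -2.07] turn -0.002
```

View pics/side7.png

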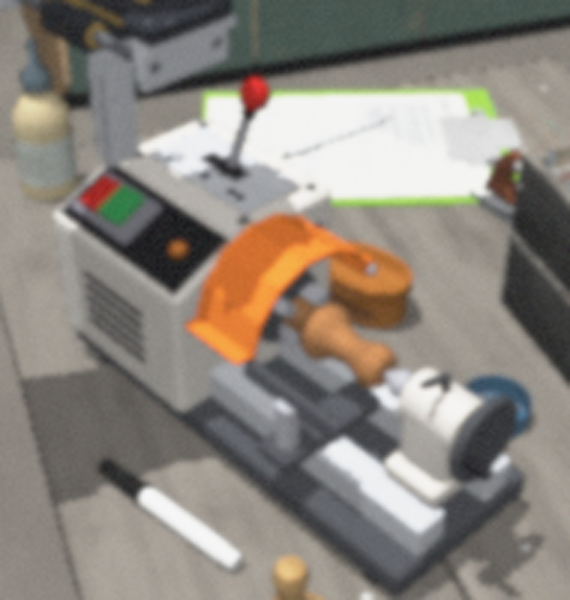

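View pics/top7.png

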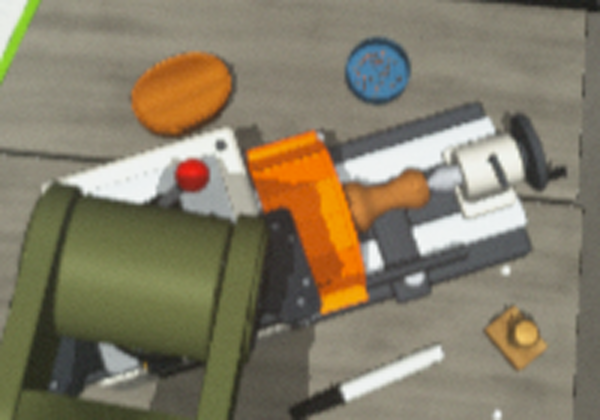

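View pics/wrist7.png

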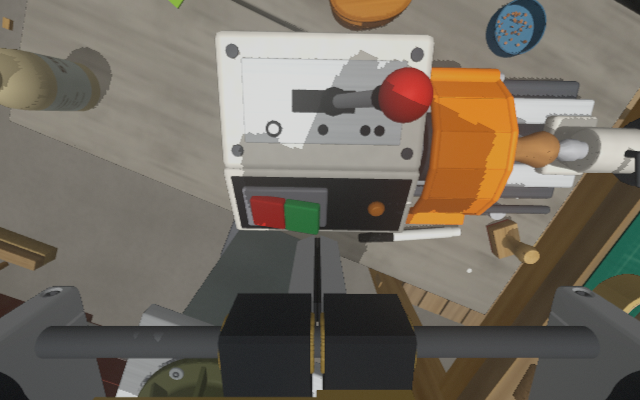

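Run:
```python
from h import *
from cell import cams
cs=cams.camera("side");cw=cams.camera("wrist")
for a,b in [((250.3,188.3),(302,217)),((246.5,186.5),(285.5,214))]:
    X,e=tri([cs,cw],[a,b]);print(X,e,w2l(X))
print(proj(cw,l2w((-51,133,165))),proj(cw,l2w((-51,114,168))))
```

```text
[440.28675473  14.72428858 162.40959016] 0.886848641189246 [-53.03112184 121.61825419 165.40959016]
[436.15100487  27.5295705  159.6089344 ] 0.5274372414936528 [-51.58594173 134.99701073 162.6089344 ]
[[287.95734369 213.97646091]] [[312.00750719 215.13394475]]
```

```bash
python3 -m pendant '[[[0,-0.1,1,0],[0,-0.1,2,0],[0,-0.1,3,0],[0,-0.1,3.5,0],[0,-0.1,3.9,0]]]'
python3 -m pendant '[[[0,0,0.2,0],[0,0,0.4,0],[0,0,0.6,0],[0,0,0.8,0],[0,0,0.8,0]]]'
python3 -m pendant '[[[0,0,0.15,0],[0,0,0.3,0],[0,0,0.45,0],[0,0,0.5,0],[0,0,0.5,0]]]'
python3 - <<'E'
from h import *
from cell import cams
cv2.imwrite("pics/wrist8.png",cams.camera("wrist")["frame"][:,:,::-1])
b=(120,320,210,400)
f=cams.camera("side")["frame"][b[0]:b[1],b[2]:b[3],::-1]; cv2.imwrite("pics/side8.png",cv2.resize(f,None,fx=3,fy=3,interpolation=cv2.INTER_CUBIC))
E
```

```text
clock: 9.05
eef_pos: [440.4, 2.7, 179.0]
eef_rot: [3.141, 0.0, 0.418]
wrist_force: [-0.7, -3.7, 15.3]
finger_gap: 0.9
clock: 9.55
eef_pos: [440.1, 2.9, 171.1]
eef_rot: [-3.141, 0.001, 0.418]
wrist_force: [0.2, 0.5, -0.6]
finger_gap: 0.3
clock: 10.05
eef_pos: [441.0, 3.1, 168.4]
eef_rot: [3.141, -0.003, 0.418]
wrist_force: [-7.7, 2.5, 24.4]
finger_gap: 0.3
```

View pics/side8.png

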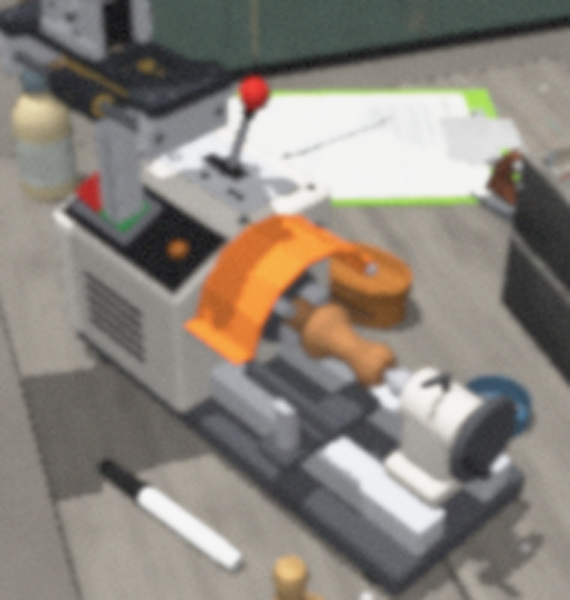

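View pics/wrist8.png

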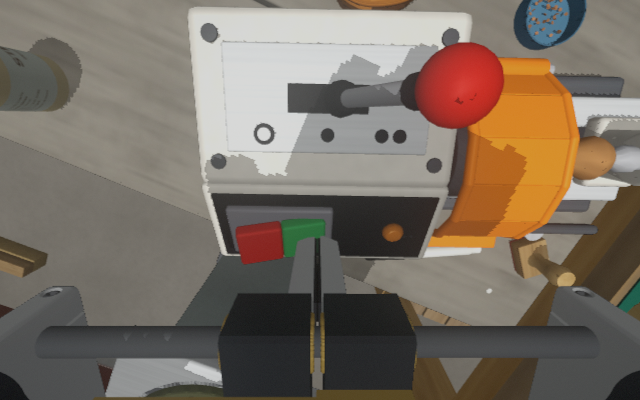

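```bash
python3 -m pendant '[[[0,0,-1,0],[0,0,-3,0],[0,0,-5,0],[-2,0,-7,0],[-4,0,-9,0]]]'
python3 -m pendant '[[[-2,0,-1,0],[-4,0,-1,0],[-6,0,-1,0],[-6,0,-1,0],[-6,0,-1,0]]]'
python3 - <<'E'
from h import *
from cell import cams,models
to(l2w((-58,110,241.4)))
cv2.imwrite("pics/wrist9.png",cams.camera("wrist")["frame"][:,:,::-1])
b=(120,350,210,400)
f=cams.camera("side")["frame"][b[0]:b[1],b[2]:b[3],::-1]; cv2.imwrite("pics/side9.png",cv2.resize(f,None,fx=2.5,fy=2.5,interpolation=cv2.INTER_CUBIC))
for n in ["stamp","marker","tin","oval_box"]: print(n,[(round(d["score"],2),np.round(d["point"],1)) for d in models.regions_of("side",n)[:1]])
E
```

```text
clock: 10.65
eef_pos: [403.1, -13.4, 256.9]
eef_rot: [-3.141, 0.001, 0.418]
wrist_force: [-0.4, 0.5, 1.8]
finger_gap: 0.5
clock: 11.15
eef_pos: [349.1, -37.7, 266.6]
eef_rot: [3.141, -0.001, 0.417]
wrist_force: [0.6, -0.9, 0.3]
finger_gap: 0.6
t 11.15 pos [349.1 -37.7 266.6] lathe [-157.6  110.9  269.6] rot [ 3.141e+00 -1.000e-03  4.170e-01] F [ 0.6 -0.9  0.3] j [-0.21 -0.21  1.93  0.    1.42  0.94]
shift cm [9.96 0.07 2.83] turn -0.003
stamp [(0.57, array([307. , 325.9]))]
marker [(0.68, array([265.9, 288.6]))]
tin [(0.75, array([376.8, 250.1]))]
oval_box [(0.7, array([334.9, 216.7]))]
```

View pics/side9.png

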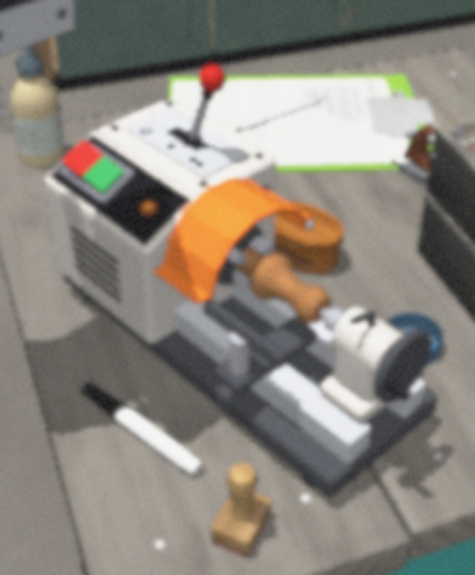

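View pics/wrist9.png

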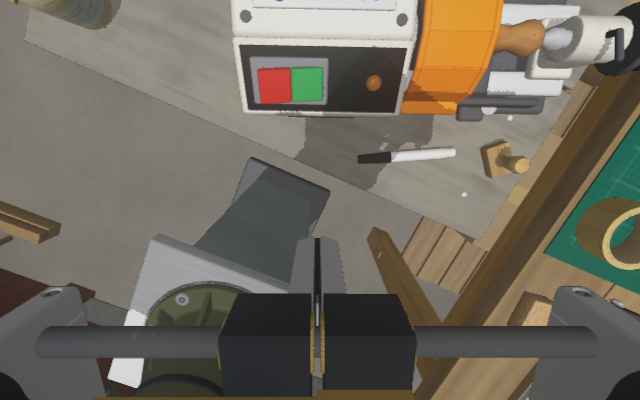

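```bash
python3 -c "
from cell import manip
print(manip.sign_off())"
```

```text
the job is handed in; nothing more can be done
None
```

The job is handed in. The lever was pushed in two steps from neutral through first into second. The guard was then tipped forward from behind so it fell shut, and last the green side of the rocker was pressed. It took about 11 s of the 54 s allowed.

My last checks, all from the camera pictures:
- **Gear lever:** it rests at the two-dot mark. Before I moved on, the ball was within about 2 pixels (in the enlarged picture) of the position predicted for 0.72 rad, and it has not visibly moved since.
- **Guard:** it lies over the chuck in all three views. I judged this by eye and did not measure its angle.
- **Switch:** the red half stands up and the green half is down, and it stayed that way after the finger was withdrawn. This is also by eye; the press showed a force of about 24 N at the bottom, as if it had reached its stop.
- **Loose things:** the stamp, marker, tin and oval box are within about 3 pixels of their starting places in the side view.
- **Robot:** it is clear of everything, with wrist force near zero.

None of these checks failed or disagreed. The network's side-view mask for the lathe was wrong (it picked the tin first), so I located the lathe from picked corner points instead. The fit was only a few pixels good at some corners and 9 at the bed corner, but the ball and switch agreed to about 4 mm.

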